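# Unlock and slide open the vial compartment of a cool box

### The job

Open the compartment of the blue cool box that holds the vials in their rack: with a fingertip press its lid's red spring button right down through the finger hole, keep it down while you push the lid past it, and slide the lid fully open, so that the button springs up again behind the lid. Leave the ice-pack compartment shut and locked, do not pick up or push aside anything that stands around, and finish clear of everything.

Things in the scene. Friction and masses are not known exactly. Their poses are not given: they have to be found in the camera images.
- cooler: the cool box, blue with white deck, 340 mm (its x) by 600 mm (its y) by 150 mm high, deck at 150 mm, fixed. Origin: centre of its underside; x points away from the robot, y left, z up. Two compartments, left (+y) and right (-y), under clear sliding lids; aluminium tracks along its near and far edges stand 180 mm above the table. The finger holes lie at x = -0.128, y = +-0.18 (shut)
- vials: teal rack, 150 by 190 by 28 mm, with 20 small clear vials with pink caps, in one of the two compartments; origin: centre of its underside. Its y in the cooler's frame is about +0.13 (left) or -0.13 (right).
- ice_packs: two stacks of flat light-blue ice packs, in the other compartment; origin: centre of their underside
- lid_left (a joint): how far the left lid is open, m: 0 shut (locked by its raised button), 0.125 at its stop. White frame, clear pane, 265 mm along cooler y, 8 mm thick, top 163 mm above the table; slides only, to cooler -y, below the other lid; drag 3 to 5 N. Pushed 4 mm past the pressed button, it covers it and keeps it down; from 0.107 on its outer edge is past the button, which springs up behind it
- lid_right (a joint): how far the right lid is open, m: 0 shut (locked by its raised button), 0.125 at its stop. White frame, clear pane, 265 mm along cooler y, 8 mm thick, top 174 mm above the table; slides only, to cooler +y, above the other lid; drag 3 to 5 N. Pushed 4 mm past the pressed button, it covers it and keeps it down; from 0.107 on its outer edge is past the button, which springs up behind it
- button_left (a joint): how far the left lock button is pressed, m: 0 up, 0.0175 fully down (firm stop). Vertical spring: 3 N at first, 7.4 N fully down. The lid can pass only while it is pressed more than 0.014 (0.0155 to be safe)
- button_right (a joint): how far the right lock button is pressed, m: 0 up, 0.0175 fully down (firm stop). Vertical spring: 3 N at first, 7.4 N fully down. The lid can pass only while it is pressed more than 0.014 (0.0155 to be safe)
- button_left_top (a point): middle of the top of the left lock button, a red block 24 mm (cooler x) by 34 mm (cooler y) standing in the finger hole of the left lid; the point moves down with it. Up, it is 169 mm above the table, 6 mm proud of the lid; fully down, 1.5 mm above the flat white deck under it
- button_right_top (a point): middle of the top of the right lock button, a red block 24 mm (cooler x) by 34 mm (cooler y) standing in the finger hole of the right lid; the point moves down with it. Up, it is 180 mm above the table, 6 mm proud of the lid; fully down, 1.5 mm above the flat white deck under it
- hole_left (a point): centre of the finger hole of the left lid, at the lid's top; moves with the lid. Dark-edged, 50 mm (cooler x) by 40 mm (cooler y), right through the 8 mm lid; the deck lies 13 mm below the lid's top. The shut lid's button fills 34 of the 40 mm, 3 mm free at each end; a fingertip standing on the button can push the lid by the hole's edge on the -y side
- hole_right (a point): centre of the finger hole of the right lid, at the lid's top; moves with the lid. Dark-edged, 50 mm (cooler x) by 40 mm (cooler y), right through the 8 mm lid; the deck lies 13 mm below the lid's top. The shut lid's button fills 34 of the 40 mm, 3 mm free at each end; a fingertip standing on the button can push the lid by the hole's edge on the +y side
- dropper: bystander, loose: small white bottle, green cap, 28 mm across, 62 mm high, standing before the cool box; origin under its centre (so for all below)
- ampoule_box: bystander, loose: white and red box 62 by 100 by 36 mm before the cool box
- vial_carton: bystander, loose: white and red carton 66 by 66 by 100 mm to the right of the cool box
- long_carton: bystander, loose: white and blue carton 90 by 150 by 60 mm before the right end of the cool box
- tube_rack: bystander, loose: empty teal tube rack 110 by 200 by 26 mm to the left of the cool box
- logger: bystander, loose: white temperature logger 62 by 100 by 20 mm before the left end of the cool box

How it is judged (in metres and radians):
On the way, in this order (a step that is already met when the one before it is completed fails the run):
1. the button in the vial compartment's lid is pressed right down while that lid is still shut (((y of vials in the frame of cooler above 0 m and value of joint button_left above 0.014 m and value of joint lid_left below 0.012 m) or (y of vials in the frame of cooler below 0 m and value of joint button_right above 0.014 m and value of joint lid_right below 0.012 m))), for 0.05 s.
2. the lid has been pushed past the button, which stays down (((y of vials in the frame of cooler above 0 m and value of joint button_left above 0.01 m and value of joint lid_left above 0.03 m) or (y of vials in the frame of cooler below 0 m and value of joint button_right above 0.01 m and value of joint lid_right above 0.03 m))), for 0.05 s.
At the end, for the whole second after the job is handed in: The lid over the vials is fully open (within 10 mm of its stop at 125 mm) and at rest, and its button is up again behind it (within 3 mm); the other lid is shut (within 5 mm) and its button up (((y of vials in the frame of cooler above 0 m and value of joint lid_left above 0.115 m and value of joint each of button_left, button_right below 0.003 m and value of joint lid_right below 0.005 m and velocity of joint lid_left between -0.01 and 0.01 m/s) or (y of vials in the frame of cooler below 0 m and value of joint lid_right above 0.115 m and value of joint each of button_right, button_left below 0.003 m and value of joint lid_left below 0.005 m and velocity of joint lid_right between -0.01 and 0.01 m/s))); the robot touches nothing.
It fails at once if the ice-pack compartment's lid is slid open (more than 20 mm) ((y of vials in the frame of cooler above 0 m and value of joint lid_right above 0.02 m) or (y of vials in the frame of cooler below 0 m and value of joint lid_left above 0.02 m)).
It fails at once if something that stands around is lifted (10 mm) or pushed aside (20 mm) (distance of any of dropper, ampoule_box, vial_carton, long_carton, tube_rack, logger from where it was at the start of the episode above 0.02 m or height (world z) of any of dropper, ampoule_box, vial_carton, long_carton, tube_rack, logger above 0.01 m).
It fails at once if something that stands around is tipped over (angle between any of dropper, ampoule_box, vial_carton, long_carton, tube_rack, logger's own z axis and vertical above 0.4 rad).
It also fails if it takes over 38 s, if anything falls off the work surface, if the arm or the gripper's body presses on something with over 40 N, if the wrist force passes 120 N, or if a joint passes its speed limit or range.

### The arm

A 7-joint arm with a two-finger parallel gripper is mounted at the origin on the work surface. World frame = base frame: x ahead of the robot, y to its left, z up, the work surface at z = 0. Lengths are in mm, angles in rad, forces in N, time in s.
With the tool pointing down it reaches from about 400 to 900 mm from the base axis. Payload 5.6 kg.
Tool frame: the origin (TCP) lies midway between the tips of the shut fingers; the grasp point (between the pads) lies 19 mm behind it; x points along the fingers, y is the direction in which the jaws open and shut, and the axes are right-handed (so a half turn about x gives the same grasp; the last joint's range is limited). The gripper opens to 92 mm and grips with 3 to 60 N. Pads are 20 mm wide; open, the fingers measure 128 mm over their backs; the gripper's body (75 mm by 189 mm) begins 69 mm behind the grasp point.
Start: joints at [-1.279, 0.468, -0.012, 1.603, 0.006, 1.071, -0.056], TCP at [213.618, 613.902, 214.592] pointing down, gripper open.
Joint ranges: [-2.53, 2.53], [-0.31, 2.02], [-1.57, 1.55], [0.28, 2.44], [-1.29, 4.43], [0.15, 1.84], [-2.92, 2.92]. Speed limits (rad/s): [2.57, 2.57, 3.14, 3.14, 3.14, 3.14, 3.14].

### API

Orientations are given as a rotation vector (axis times angle).
In Python, from cell import robot, grip, kin, viewer gives the robot as it stands. Calls block until the motion is done:
- robot.movep(position, orientation): joint-space move of the TCP to a pose.
- robot.servo_line(position, feed=150, rotation=None): straight line of the TCP; rotation=None keeps the orientation; feed is the mean speed in mm/s.
- robot.goto_joints(angles): joint-space move.
- grip(opening, newtons=None): opening from 0.0 (shut) to 1.0 (fully open); newtons is the grip in N (None keeps the last); returns when the fingers have stopped.
- robot.hold(seconds).
- kin.ik(position, orientation): joint angles nearest the present ones, or None.
- robot.observe(): the state.
- viewer.read_camera(name): name is "scene" or "side" or "wrist"; returns the picture (480x640x3 uint8, red, green, blue); there is no depth.
- viewer.camera_info(name): a dict with "camera_matrix" (3x3 intrinsics, pixels), "R" (3x3) and "t" (3): a world point X has camera coordinates R X + t. Camera axes: x right, y down, z forward; pixel columns grow to the right and rows downward; lengths in mm; the calibration is good to about 2 mm. A picture is of the moment at which its call begins: read the wrist's pose just before it. camera_info takes no time and is no camera call; for the wrist camera it gives the pose at the moment of the call.
A pose or a line that the arm cannot do raises robot.IKError and nothing moves.
- robot.job_done(): hands the job in, once; it reports no verdict.
Trained networks look in the newest picture that a camera, given by its name, has taken for a name from the list of things; names that differ only in an ending like _2 or _b are one class to them, and where a whole thing is asked for, a point or a joint stands for the part that bears it (a point fixed in the world has none). Each returns a list of dicts, best first, with "confidence" (0 to 1); they miss things now and then, are a little off and sometimes report something else, mostly with a low value. They report only what shows in the picture. A call takes as long as a camera call.
- viewer.silhouettes(name, camera): "mask" (480x640 bool, what is visible of it).
- viewer.pinpoint(name, camera): "at" ([x, y, z] in mm, in the coordinates of the camera as it stood for that picture, good to about 4 mm: a listed point, or the origin of a listed thing).
The state is a dict: "t": time; "joints": joint angles; "joint_velocities": joint speeds; "joint_torque": joint torques, N m; "tcp_pos": TCP position; "tcp_rot": TCP orientation; "contact_force": force on the tool from outside, world axes, zero at the start; "wrist_torque": the same for the moment, N m; "grip_width": opening from 0.0 (shut) to 1.0 (fully open).
Only numpy, scipy, OpenCV 4.12 (cv2) and the standard library are available. Lean on these libraries where they do the work, as an engineer would, in place of code of your own. Each camera call takes 0.05 s, during which the arm holds its last target. There are 200 camera calls.

## Working session

There is one attempt and no reset: what is moved stays moved. The work goes in short steps, each a Python script; the robot and the scene stay as the last script left them, time stands still between calls to the robot, and variables do not carry over. Pictures are saved under pics/ and viewed, about 8 in all and at most 12, crops included, and the job is handed in when it is done.

```bash
mkdir -p pics; ls; cat > h.py <<'E'
import numpy as np, cv2
from cell import robot, grip, kin, viewer
def toworld(cam,p,info=None):
    i=info or viewer.camera_info(cam); return np.array(i["R"]).T@(np.array(p)-np.array(i["t"]))
def snap(cam,fn):
    im=viewer.read_camera(cam); cv2.imwrite("pics/"+fn,im[:,:,::-1]); return im
E
python3 - <<'E'
from h import *
o=robot.observe(); print(o["t"],o["tcp_pos"],o["tcp_rot"],o["contact_force"])
for c in ["scene","side"]:
    snap(c,c+"1.png")
    for n in ["cooler","vials","ice_packs","button_left_top","button_right_top","hole_left","hole_right"]:
        for d in viewer.pinpoint(n,c)[:2]: print(c,n,round(d["confidence"],2),toworld(c,d["at"]).round(1))
a=cv2.imread("pics/scene1.png")
print(robot.observe()["t"])
E
```

```text
pics
0.0 [213.44496407 613.35471139 213.65458664] [ 0.26140325  1.55496474 -0.26413285] [ 0.90016178 -0.71331884  0.30715272]
scene button_left_top 0.49 [486.2 223.9 169.3]
scene button_right_top 0.74 [ 487.  -139.7  177.1]
scene hole_left 0.98 [491.1 220.9 156.3]
scene hole_right 0.71 [ 490.6 -135.2  177.6]
side cooler 0.64 [614.4  36.7  -3.8]
side cooler 0.21 [396.5 117.9  -1.3]
side button_left_top 0.66 [489.4 211.7 169.8]
side button_left_top 0.45 [373.5 250.5  -2.3]
side button_right_top 0.45 [ 486.7 -143.   178.5]
side hole_left 0.96 [486.1 213.6 161.2]
side hole_right 0.63 [ 485.8 -144.9  170. ]
0.8
```

View pics/scene1.png

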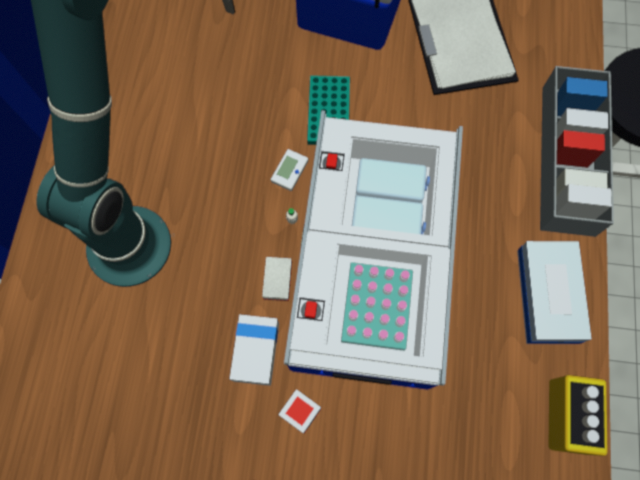

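View pics/side1.png

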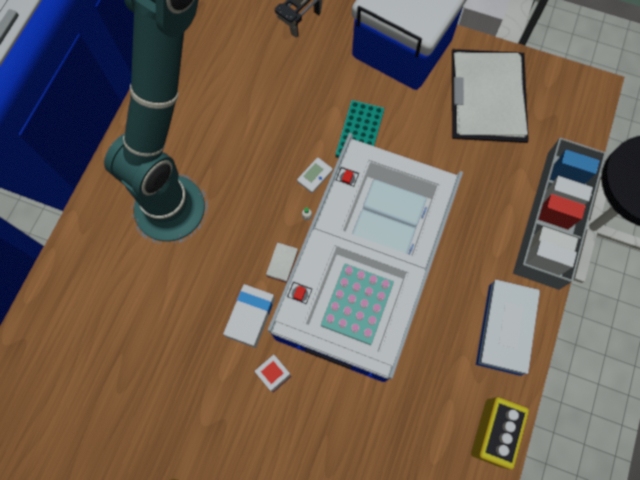

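Vials are in the right (−y) compartment: teal rack at about (377,305) in the scene view, ice packs left. The right button is at (311,310) and the left at (331,161). Next I'll move over the right button with the wrist camera and triangulate the red blobs.

```bash
cat >> h.py <<'E'
from scipy.spatial.transform import Rotation as Rn
def R0(yaw): # tool down, jaws along cooler x
    c,s=np.cos(yaw),np.sin(yaw)
    return Rn.from_matrix(np.array([[0,c,s],[0,s,-c],[-1,0,0]]).astype(float))
def orient(yaw):
    a=R0(yaw); b=a*Rn.from_euler('x',np.pi)
    return a.as_rotvec(),b.as_rotvec()
def proj(info,X):
    c=info["R"]@np.array(X,float)+info["t"]; u=info["camera_matrix"]@c; return u[:2]/u[2]
def plane(info,uv,z):
    d=np.array(info["R"]).T@np.linalg.solve(info["camera_matrix"],[uv[0],uv[1],1]); o=-np.array(info["R"]).T@info["t"]
    return o+d*(z-o[2])/d[2]
def reds(im):
    h=cv2.cvtColor(im,cv2.COLOR_RGB2HSV); m=(((h[...,0]<8)|(h[...,0]>172))&(h[...,1]>150)&(h[...,2]>90)).astype(np.uint8)
    n,_,st,ce=cv2.connectedComponentsWithStats(m); return [(ce[i],st[i]) for i in range(1,n) if st[i][4]>40]
E
python3 - <<'E'
from h import *
for c in ["scene","side"]:
    i=viewer.camera_info(c); im=cv2.imread(f"pics/{c}1.png")[:,:,::-1].copy()
    for ce,st in reds(im): print(c,ce.round(1),st,plane(i,ce,180).round(1),plane(i,ce,169).round(1))
for r in orient(0): print(kin.ik([487,-140,400],r))
o=robot.observe(); p=o["tcp_pos"]; 
robot.servo_line([p[0],p[1],400],feed=250)
r=min([r for r in orient(0)],key=lambda r:abs(kin.ik([487,-140,400],r)[6])); print(r)
for k,(x,y) in enumerate([(487,-60),(487,-180)]):
    robot.movep([x,y,400],r)
    i=viewer.camera_info("wrist"); im=snap("wrist",f"w{k}.png")
    print("cam",(-np.array(i["R"]).T@i["t"]).round(1), robot.observe()["t"])
    for ce,st in reds(im): print(ce.round(1),st,plane(i,ce,180).round(1),plane(i,ce,169).round(1))
    for n in ["button_right_top","hole_right"]:
        for d in viewer.pinpoint(n,"wrist")[:1]: print(n,d["confidence"],toworld("wrist",d["at"],i).round(1))
a=np.hstack([cv2.resize(cv2.imread(f"pics/w{k}.png"),(400,300)) for k in (0,1)]); cv2.imwrite("pics/w01.png",a)
E
```

```text
scene [583.6 140.5] [563 131  42  20 702] [1066.1  335.8  180. ] [1070.6  342.2  169. ]
scene [331.4 160.3] [326 153  11  15 133] [487.7 213.2 180. ] [487.2 218.5 169. ]
scene [310.4 309.3] [305 301  12  17 167] [ 485.4 -141.3  180. ] [ 484.9 -139.1  169. ]
scene [299.1 410.5] [287 398  25  26 366] [ 490.3 -352.   180. ] [ 489.7 -351.6  169. ]
side [347.2 176.3] [342 170  11  13  94] [491.2 208.  180. ] [489.9 212.7 169. ]
side [565.8 206.5] [547 195  38  24 538] [1077.5  335.   180. ] [1080.5  340.7  169. ]
side [299.2 293. ] [294 287  11  13 107] [ 488.2 -146.   180. ] [ 486.8 -143.8  169. ]
side [271.8 372. ] [262 363  20  20 216] [ 498.2 -357.6  180. ] [ 496.9 -357.   169. ]
[-0.67989608  0.06867972  0.96681779  1.73612477 -0.05771328  1.3667525
  0.29752489]
[-1.01849757  0.14030111  1.39762149  1.74476451 -0.14091514  1.37441287
 -2.73648034]
[ 1.20919958  1.20919958 -1.20919958]
cam [487.3  23.5 569.5] 4.3167
[323.9 270.4] [315 258  19  26 486] [ 487.1 -138.2  180. ] [ 487.1 -142.8  169. ]
[325.3 370.9] [310 361  33  17 334] [ 488.9 -277.1  180. ] [ 489.  -285.6  169. ]
button_right_top 0.92 [ 486.4 -139.5  180.4]
cam [487.3 -97.8 569.6] 5.0167
[324.3 166.4] [314 152  21  30 605] [ 487.3 -139.   180. ] [ 487.3 -140.2  169. ]
[325.4 306.1] [307 289  39  35 773] [ 488.2 -305.8  180. ] [ 488.3 -311.7  169. ]
button_right_top 0.7 [ 487.8 -140.8  180.7]
```

View pics/w01.png

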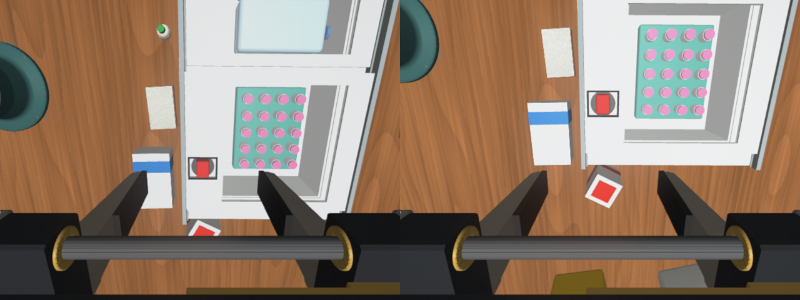

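Button right at about (487.3, −139.5, 180), as the text says; the yaw is about −0.005 rad. Now shut the gripper and press.

```bash
python3 - <<'E'
from h import *
r=orient(0)[0]
f0=None
grip(0.0)
robot.movep([487.3,-138.5,230],r)
robot.servo_line([487.3,-138.5,190],feed=120)
robot.hold(0.1); o=robot.observe(); f0=np.array(o["contact_force"]); print(o["t"],o["tcp_pos"].round(1),f0.round(1))
z=180
while z>158:
    robot.servo_line([487.3,-138.5,z],feed=40); robot.hold(0.03)
    o=robot.observe(); f=np.array(o["contact_force"])-f0
    print(z,o["tcp_pos"].round(1),f.round(1))
    if f[2]>12: break
    z-= 3 if z>167 else 1
print(o["t"]); snap("wrist","press.png"); snap("side","press_s.png")
E
```

```text
7.7833 [ 488.1 -138.9  191.1] [-1.   0.  -0.1]
180 [ 487.6 -138.4  180.2] [1.4 1.1 2. ]
177 [ 487.7 -138.5  177.1] [2.  0.9 3.5]
174 [ 487.7 -138.4  174.1] [2.1 1.5 4. ]
171 [ 487.7 -138.5  171.2] [2.4 1.5 5. ]
168 [ 487.6 -138.5  168.3] [2.8 2.5 4.9]
165 [ 487.6 -138.5  165.4] [3.8 1.5 6.5]
164 [ 487.6 -138.5  164.4] [2.2 1.  6.3]
163 [ 487.7 -138.5  163.5] [2.5 0.5 6.5]
162 [ 487.7 -138.5  162.8] [ 1.   2.  10.2]
161 [ 487.7 -138.6  162.6] [-1.3  2.8 19.8]
10.7667
```

```bash
python3 - <<'E'
from h import *
def st():
    robot.hold(0.03); o=robot.observe(); f=np.array(o["contact_force"]); print(round(o["t"],2),o["tcp_pos"].round(1),f.round(1)); return o,f
X=lambda y:487.4+0.005*(y+139)
robot.servo_line([X(-138.5),-138.5,161.7],feed=40); st()
for y in (-134,-130,-126,-122,-119): robot.servo_line([X(y),y,161.7],feed=30); st()
robot.servo_line([X(-119),-119,165.5],feed=30); st()
for y in (-100,-70,-40,-20): robot.servo_line([X(y),y,165.5],feed=60); st()
y=-14
while y<4:
    robot.servo_line([X(y),y,165.5],feed=30); o,f=st()
    if f[1]<-14: break
    y+=3
snap("wrist","open.png"); snap("side","open_s.png")
a=np.hstack([cv2.resize(cv2.imread(f"pics/open{k}.png"),(400,300)) for k in ("","_s")]); cv2.imwrite("pics/o2.png",a)
E
```

```text
11.15 [ 487.6 -138.5  162.7] [-0.4  2.3 13.8]
11.48 [ 487.7 -136.8  162.8] [-0.2 -4.5 10.3]
11.8 [ 487.8 -133.5  162.8] [-0.  -6.  10.4]
12.12 [ 487.8 -129.8  162.8] [-0.9 -6.5 10. ]
12.43 [ 487.8 -126.2  162.8] [ 1.1 -7.4  9.7]
12.72 [ 487.8 -123.4  162.8] [-0.1 -9.2  9.5]
13.03 [ 487.7 -122.8  166.4] [ 1.1 -6.6  7.6]
13.53 [ 487.6 -101.6  165.7] [ 1.5 -5.2  3.8]
14.21 [487.6 -70.9 165.5] [ 0.8 -4.   4. ]
14.89 [487.7 -40.1 165.4] [ 1.7 -3.7  2.4]
15.41 [487.  -19.2 165. ] [0.7 1.1 0.1]
15.79 [487.9 -13.6 165.4] [-0.4 -0.1 -0.8]
16.07 [488.  -10.8 165.5] [-0.5 -0.6 -1.4]
16.36 [488.   -7.7 165.5] [-0.3 -1.3 -1.3]
16.64 [488.1  -5.  165.5] [-0.3 -2.8 -1. ]
16.93 [488.   -4.8 165.5] [-1.3 -9.3 -0.2]
17.21 [488.   -4.6 165.6] [ -1.4 -15.9  -0.7]
```

View pics/o2.png

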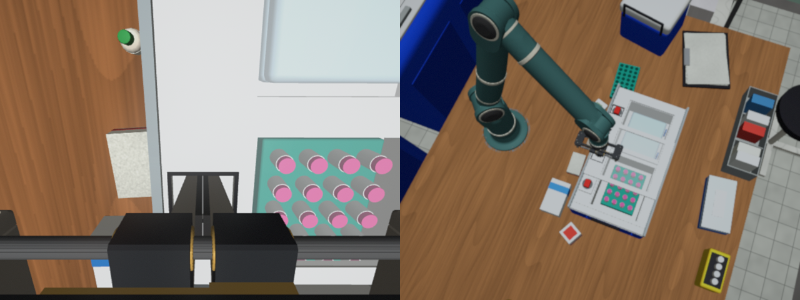

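Stopped at y = −4.6, where the 125 mm stop was predicted, and the button shows up again behind the lid. Back off inside the hole, lift and check.

```bash
python3 - <<'E'
from h import *
robot.servo_line([487.8,-12,165.5],feed=40)
robot.servo_line([487.8,-12,240],feed=100)
robot.servo_line([487.8,-60,400],feed=200); robot.hold(0.2)
o=robot.observe(); print(o["t"],o["tcp_pos"].round(1),o["contact_force"].round(1))
i=viewer.camera_info("wrist"); im=snap("wrist","end.png")
for ce,st in reds(im): print(ce.round(1),st,plane(i,ce,180).round(1))
for c in ("wrist","scene","side"):
    if c!="wrist": i=viewer.camera_info(c); snap(c,f"end_{c}.png")
    for n in ["button_right_top","hole_right","button_left_top","hole_left"]:
        for d in viewer.pinpoint(n,c)[:1]: print(c,n,round(d["confidence"],2),toworld(c,d["at"],i).round(1))
a=np.hstack([cv2.resize(cv2.imread(f"pics/{k}.png"),(400,300)) for k in ("end","end_scene")]); cv2.imwrite("pics/e2.png",a)
E
```

```text
19.8583 [487.4 -59.6 399.1] [-0.2  0.2 -0.1]
[324. 265.] [315 257  19  17 290] [ 486.8 -132.   180. ]
wrist button_right_top 0.89 [ 487.  -137.9  176.5]
scene button_right_top 0.74 [ 485.5 -139.6  176.5]
scene hole_right 0.91 [485.1 -11.6 176.5]
scene hole_left 0.82 [487.9 216.9 159. ]
side button_right_top 0.54 [ 485.1 -143.2  181. ]
side hole_right 0.56 [488.6 -21.3 171.2]
side button_left_top 0.69 [ 484.2 -350.    -4.3]
side hole_left 0.82 [486.1 212.8 159.1]
```

View pics/e2.png

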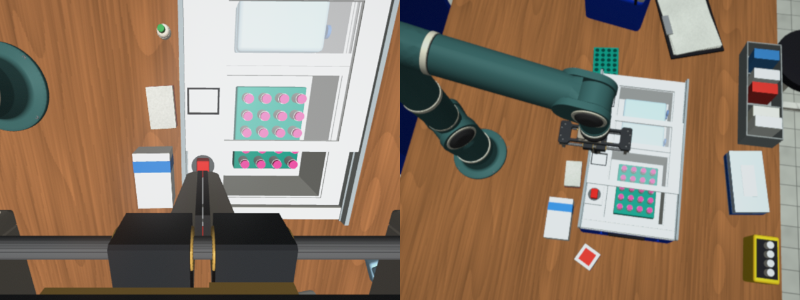

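The right lid's hole is now empty at left-view pixel (203,100). Its button is visible behind the lid at (203,166), the left lid has not moved, and the bystanders stand as before.

```bash
python3 -c "
from h import *
robot.job_done()"
```

```text
the job is handed in; nothing more can be done
```

The vial compartment, which is the right one, is open, and I handed the job in at about 20 s of the 38 s allowed. With the shut fingertips I pressed its button to the firm stop (tip at 162.7 mm against 162.5 expected). I pushed the lid past the button, then slid it until it hit its stop.

- **Lid:** the push ended at y = −4.6 mm, where I had predicted the 125 mm stop. Afterwards the networks put the hole at y = −11.6 mm (scene) and −21.3 mm (side), against about −14.5 mm expected. Relative to the button in the same view, that is 128 mm and 122 mm of travel.
- **Button:** it shows up behind the lid. The networks put its top at 176.5, 176.5 and 181 mm, against 180 mm nominal. The low readings are just inside their 4 mm error, so its height is confirmed only to that accuracy.
- **Ice-pack lid:** its hole is where it was at the start, so the lid is still shut. Its button was not found reliably in the last pictures. The side view's only report of it was a false one, at the vial carton.
- **Surroundings:** the things standing around look unmoved in the last pictures. The arm finished at 400 mm height with no contact force.

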